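# Pump up the phone leak tester until its pin stands out

### The job

Pressurise the phone leak tester: with the fingertips push its hand pump's black mushroom knob all the way down and let it spring all the way back up, again and again, until the indicator pin beside the pump stands fully out; then leave the knob up and take the hand away. Only press, lift nothing; do not touch the pin, do not press the small release button on the lid, and leave the tester and the things around it where they are.

Things in the scene. Friction and masses are not known exactly. Their poses are not given: they have to be found in the camera images.
- tester: Phone leak tester standing loose on four rubber feet, 3.2 kg: grey metal base plate and lid, each 130 (x) by 230 (y) mm, with a clear chamber between them and a thumb nut on each lid corner; lid top 85 mm above the table. Origin: centre of the underside, on the table; z up, y along its length. On the lid, in this frame: pump axis at (0, +60) mm, indicator pin at (+30, -20) mm, release button at (0, -78) mm.
- plunger (a joint): Pump plunger, m pressed down: 0 all the way up, 0.034 all the way down against a stop. A spring brings it up by itself. Pressing takes about 4 N at the top, rising to 10 to 15 N near the bottom. Only downward strokes pump, and only whole steps of 7 mm count, so short strokes pump less: a stroke from the top to within 3 mm of the bottom counts four steps; the last of them must end in the bottom quarter of the travel for the pin to come fully out.
- plunger_top (a point): Centre of the flat top of the black mushroom knob (52 mm across, flat part 44 mm across, 16 mm thick) of the pump; 184 mm above the table when up, 150 mm when down. The barrel below it is 39 mm across and ends 134 mm above the table.
- pin_out (a joint): Height of the indicator pin in its sleeve, m: 0 at the bottom, with its tip hidden 22 mm below the sleeve's mouth; 0.022 tip flush with the mouth; 0.038 fully out, 16 mm showing. Each full stroke raises it by about 6.3 mm (a first one sometimes a little less), and it stays where the air has put it. At the start it is hidden, anywhere from 0 to 0.015; four to seven full strokes are needed. Strokes beyond fully out do nothing (relief valve).
- pin_tip (a point): Centre of the rounded tip of the indicator pin, a plain upright steel pin of 8 mm diameter in a brass sleeve (17 mm across) with a hexagon foot, 85 mm from the pump's axis. Sleeve's mouth 101 mm above the table; the tip is at 80 mm when the pin is at the bottom, 118 mm when fully out. A dark ring round the pin comes clear of the mouth only when it is almost fully out.
- pin: The indicator pin itself; must not be touched. Origin on its axis; use pin_tip for its tip.
- release (a joint): Release button on the lid, m pressed: 0 up, 0.005 down (6 N). Leave it alone.
- release_top (a point): Centre of the top of the release button, a small round steel button 16 mm across in a low housing on the lid.
- smartphone: Black touch-screen phone, 72 x 150 x 9 mm, lying near the tester. Origin: centre of the underside; y along its length. Bystander.
- keypad_phone: Grey keypad phone, 48 x 110 x 16 mm, near the tester. Origin: centre of the underside; y along its length. Bystander.
- battery: Flat phone battery, 45 x 58 x 8 mm, near one end of the tester. Origin: centre of the underside. Bystander.
- tin: Small round metal tin, 54 mm across, 17 mm high, near one end of the tester. Origin: centre of the underside. Bystander.
- solar_panel: Small solar panel with white rim, 150 x 100 x 5 mm, lying flat. Origin: centre of the underside. Bystander.
- charger: Black plug-in charger, 50 x 40 x 28 mm with two round prongs along +x. Origin: centre of the underside. Bystander.
- battery_box: Small cardboard box, 55 x 40 x 50 mm. Origin: centre of the underside. Bystander.
- screwdriver: Screwdriver lying flat, 170 mm long, along its x axis. Bystander.

How it is judged:
On the way, in this order (a step that is already met when the one before it is completed fails the run):
1. the pump knob is pressed down for a first stroke (value of joint plunger above 0.024 m).
2. the knob has sprung back up (value of joint plunger below 0.006 m).
3. further strokes have brought the pin well into view (value of joint pin_out above 0.028 m).
4. the indicator pin stands fully out (value of joint pin_out above 0.036 m), for 0.2 s.
At the end, for the whole second after the job is handed in: The indicator pin stands at least 14 mm out of its sleeve (16 mm is the most), the pump knob is back up within 4 mm, the release button is up, and the tester stands still and level (value of joint pin_out above 0.036 m and value of joint plunger below 0.004 m and value of joint release below 0.002 m and angle between tester's own z axis and vertical below 0.03 rad and linear speed of tester below 0.02 m/s); the robot touches nothing.
It fails at once if the indicator pin is touched by the robot (contact force between any of the fingers, the arm and pin above 0.5 N).
It fails at once if the release button is pressed more than 2 mm (value of joint release above 0.002 m).
It fails at once if the tester is shifted more than 15 mm, lifted or tipped (distance of tester from where it was at the start of the episode above 0.015 m or height (world z) of tester above 0.005 m or angle between tester's own z axis and vertical above 0.08 rad).
It fails at once if a bystander is moved more than 20 mm or lifted (distance of any of smartphone, keypad_phone, battery, tin, solar_panel, charger, battery_box, screwdriver from where it was at the start of the episode above 0.02 m).
It also fails if it takes over 51 s, if anything falls off the work surface, if the arm or the gripper's body presses on something with over 40 N, if the wrist force passes 120 N, or if a joint passes its speed limit or range.

### The arm

A 7-joint arm with a two-finger parallel gripper is mounted at the origin on the work surface. World frame = base frame: x ahead of the robot, y to its left, z up, the work surface at z = 0. Lengths are in m, angles in rad, forces in N, time in s.
With the tool pointing down it reaches from about 0.4 to 0.85 m from the base axis. Payload 10.4 kg.
Tool frame: the origin (TCP) lies at the very end of the fingers, on their centre line; the grasp point (between the pads) lies 19 mm behind it; z points along the fingers, y is the direction in which the jaws open and shut (so a half turn about z gives the same grasp; the last joint's range is limited). The gripper opens to 85 mm and grips with 20 to 120 N. Pads are 22 mm wide; open, the fingers measure 114 mm over their backs; the gripper's body (76 mm by 85 mm) begins 54 mm behind the grasp point. The pads swing forward as they close: fully open they stand 13 mm farther back than shut.
Start: joints at [1.286, 0.332, -0.065, 1.46, 0.022, 1.35, -0.088], TCP at [0.162, -0.604, 0.231] pointing down, gripper open.
Joint ranges: [-2.6, 2.6], [-0.5, 2.12], [-1.47, 1.34], [0.16, 2.42], [-1.27, 4.41], [0.06, 2.06], [-2.6, 2.6]. Speed limits (rad/s): [2.22, 2.22, 2.79, 2.79, 3.14, 3.14, 3.14].

### API

Orientations are given as a unit quaternion [x, y, z, w].
In Python, from workcell import get_obs, camera, camera_info, hand_in gives the robot as it stands.
- The arm moves only by the tool move_arm, never from a script. Its argument "moves" is a list of rows, each a list of 3 entries, a list of its own where there are three numbers: the shift along the tool's x, y, z in units of 25 mm (1.0 is 25 mm), then the turn, a rotation vector about the tool's x, y, z in degrees, then the opening, from 0 (shut) to 1 (fully open). A call has 1 to 5 rows; each row shifts and turns the commanded pose from where the row before left it, along the tool's axes as they then stand; what a row does not reach is not made up. A row lasts 1/8 s, in which the tool goes at most 62.5 mm and 10.7 degrees, less where a joint would pass 70% of its speed; a pose out of reach is approached as far as the arm can. A call is refused whole if a number of a shift passes 1 or a number of a turn 10.7, either way. A call with a gripper value outside its range is refused whole. The fingers move at their own pace and stop on an object; "squeeze" is the grip in N (left out, the last holds). Time passes only in rows, so rows that do not move let the fingers close. It gives the time, the measured TCP pose, the force and the opening at its end, in the units of the state.
- get_obs(): the state, without advancing time (a new reading comes with each control period).
- camera(name): name is "scene" or "top" or "wrist"; returns the picture (400x640x3 uint8, red, green, blue); there is no depth.
- camera_info(name): a dict with "fx", "fy", "cx", "cy" (pixels), "origin" and "rotation" of the camera in the world. Camera axes: x right, y down, z forward; pixel columns grow to the right and rows downward; lengths in m; the calibration is good to about 2 mm. A picture is of the moment at which its call begins: read the wrist's pose just before it. camera_info takes no time and is no camera call; for the wrist camera it gives the pose at the moment of the call.
- hand_in(): hands the job in, once; it reports no verdict.
The state is a dict: "clock": time; "joint_pos": joint angles; "joint_velocities": joint speeds; "tau": joint torques, N m; "position": TCP position; "ee_rot": TCP orientation; "ft_force": force on the tool from outside, world axes, zero at the start; "torque": the same for the moment, N m; "grip_width": opening from 0.0 (shut) to 1.0 (fully open).
Only numpy, scipy, OpenCV 4.12 (cv2) and the standard library are available. Lean on these libraries where they do the work, as an engineer would, in place of code of your own. Each camera call takes 0.05 s, during which the arm holds its last target. There are 200 camera calls.

## Working session

There is one attempt and no reset: what is moved stays moved. The work goes in short steps, Python scripts to look and compute and a tool call to move; the robot and the scene stay as the last step left them, time stands still between calls to the robot, and variables do not carry over. Pictures are saved under pics/ and viewed, about 8 in all and at most 12, crops included, and the job is handed in when it is done.

Besides the shell and the picture viewer there is one more tool, called after "Request:" by a JSON object that holds its "fn" and its "kwargs". move_arm: Moves the arm, as the interface text tells. Its arguments: {"type":"object","properties":{"moves":{"type":"array","items":{"type":"array"}},"squeeze":{"type":"number"}},"required":["moves"]}

```bash
mkdir -p pics; python3 - <<'E'
from workcell import *
import cv2,numpy as np
print(get_obs())
ims=[]
for n in("scene","top"):
    im=camera(n)[:,:,::-1];cv2.imwrite(f"pics/{n}0.png",im);i=camera_info(n);print(n,i)
E
```

```text
{'clock': 0.0, 'joint_pos': array([ 1.28642088,  0.33287101, -0.06472871,  1.46091924,  0.02159487,
        1.34988004, -0.08849777]), 'joint_velocities': array([-2.68073963e-03,  1.69862667e-03, -6.07584134e-04,  2.03872463e-04,
        1.12968863e-03,  1.29879848e-03, -9.98103484e-05]), 'tau': array([-7.35903923e-04, -6.25451088e+01,  4.86370479e-02, -3.91604877e+01,
        1.60960498e-02,  9.99510870e-03, -1.20800823e-04]), 'position': array([ 0.16166842, -0.60335604,  0.23052707]), 'ee_rot': array([ 9.91443005e-01,  1.30538462e-01, -1.14100433e-04, -6.81638669e-04]), 'ft_force': array([-0.58646715,  0.28714449, -0.76613554]), 'torque': array([ 0.02046456,  0.01129229, -0.03064547]), 'grip_width': 0.9971054637920874}
scene {'fx': 377.28289145527293, 'fy': 377.28289145527293, 'cx': 315.9641656576209, 'cy': 198.62784173710176, 'origin': array([0.92360564, 0.66496715, 0.84767346]), 'rotation': array([ 0.25082078,  0.88386329, -0.38237195, -0.0983174 ])}
top {'fx': 422.0894002054156, 'fy': 422.0894002054156, 'cx': 322.0716092165071, 'cy': 201.50188786124235, 'origin': array([0.46718372, 0.02684942, 1.55457454]), 'rotation': array([ 0.70702622, -0.70678904,  0.02166305, -0.00968992])}
```

View pics/top0.png

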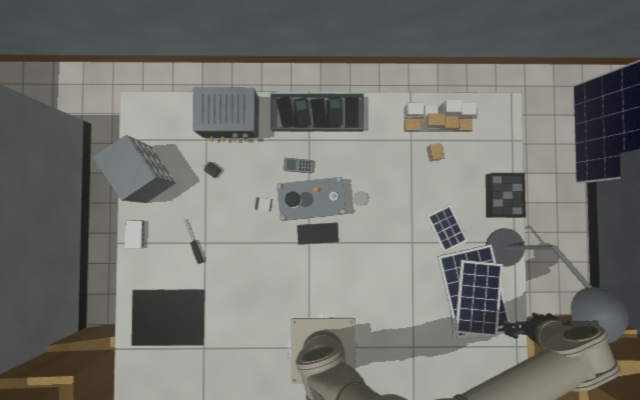

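View pics/scene0.png

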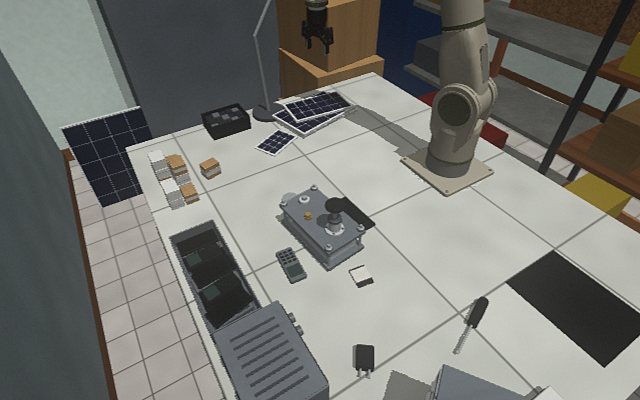

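Top: knob about (292,199), brass pin sleeve (317,189), release (333,197). Scene: knob about (335,207). I'll refine these with masks.

```bash
cat > h.py <<'E'
from workcell import *
import cv2,numpy as np
from scipy.spatial.transform import Rotation as R
def ray(n,u,v,i=None):
    i=i or camera_info(n);d=R.from_quat(i['rotation']).apply([(u-i['cx'])/i['fx'],(v-i['cy'])/i['fy'],1]);return np.array(i['origin']),d
def onz(n,u,v,z,i=None):
    o,d=ray(n,u,v,i);return o+d*(z-o[2])/d[2]
def proj(n,p,i=None):
    i=i or camera_info(n);c=R.from_quat(i['rotation']).inv().apply(np.array(p)-i['origin']);return i['fx']*c[0]/c[2]+i['cx'],i['fy']*c[1]/c[2]+i['cy']
E
python3 - <<'E'
from h import *
t=cv2.imread('pics/top0.png');s=cv2.imread('pics/scene0.png')
def blobs(im,x0,y0,x1,y1,th):
    g=im[y0:y1,x0:x1].max(2);n,l,st,c=cv2.connectedComponentsWithStats((g<th).astype('uint8'))
    return [(st[k][:5]+[x0,y0,0,0,0],c[k]+[x0,y0]) for k in range(1,n) if st[k][4]>25]
for th in(40,55,70):
    print(th,'top',blobs(t,278,180,325,222,th));print('scene',blobs(s,310,190,360,230,th))
print(onz('top',292,199,.184),onz('scene',336,206,.184),onz('top',317,189,.101),onz('top',333,197,.09))
a=cv2.resize(t[165:250,250:375],None,fx=5,fy=5,interpolation=0);b=cv2.resize(s[180:275,270:390],None,fx=5,fy=5,interpolation=0)
cv2.imwrite('pics/c.png',cv2.resize(np.vstack([a[:,:600],b]),None,fx=.66,fy=.66))
E
```

```text
40 top []
scene []
55 top []
scene [(array([326, 197,  34,  27, 408]), array([344.1372549 , 208.05147059]))]
70 top [(array([286, 192,  14,  14, 164]), array([292.37804878, 198.62195122]))]
scene [(array([325, 197,  35,  28, 571]), array([341.56217163, 208.86690018]))]
[0.53607392 0.10131028 0.184     ] [0.54258639 0.11044044 0.184     ] [0.57487354 0.01973202 0.101     ] [ 0.54787681 -0.0359627   0.09      ]
```

View pics/c.png

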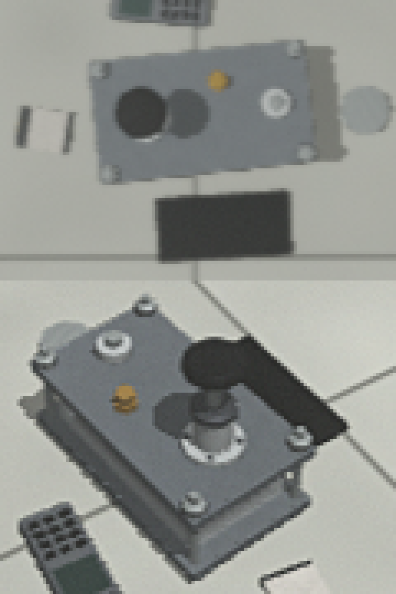

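Top (292.4,198.6) puts the knob at (0.536, 0.101). The knob-to-release distance comes out at 137 mm against 138 mm given, and the pin fits too. Tester yaw is about 5°. Moving over with the fingers shut.

Request:
{"fn": "move_arm", "kwargs": {"moves": [[[0.93,-1,0],[0,0,0],0],[[0.93,-1,0],[0,0,0],0],[[0.93,-1,0],[0,0,0],0],[[0.93,-1,0],[0,0,0],0],[[0.93,-1,0],[0,0,0],0]], "squeeze": 30}}

```text
clock: 0.72
position: [0.2421, -0.4517, 0.231]
ee_rot: [0.991, 0.131, -0.0, -0.0]
ft_force: [0.6, 0.5, 0.3]
grip_width: -0.001
```

Request:
{"fn": "move_arm", "kwargs": {"moves": [[[0.93,-1,0],[0,0,0],0],[[0.93,-1,0],[0,0,0],0],[[0.93,-1,0],[0,0,0],0],[[0.93,-1,0],[0,0,0],0],[[0.93,-1,0],[0,0,0],0]]}}

```text
clock: 1.35
position: [0.3219, -0.3009, 0.2311]
ee_rot: [0.991, 0.13, -0.0, -0.0]
ft_force: [0.2, -0.3, 0.7]
grip_width: -0.0
```

Request:
{"fn": "move_arm", "kwargs": {"moves": [[[0.93,-1,0],[0,0,0],0],[[0.93,-1,0],[0,0,0],0],[[0.93,-1,0],[0,0,0],0],[[0.93,-1,0],[0,0,0],0],[[0.93,-1,0],[0,0,0],0]]}}

```text
clock: 1.98
position: [0.4018, -0.1502, 0.2311]
ee_rot: [0.991, 0.13, -0.0, 0.0]
ft_force: [1.0, -0.8, -0.0]
grip_width: -0.005
```

Request:
{"fn": "move_arm", "kwargs": {"moves": [[[0.93,-1,0],[0,0,0],0],[[0.93,-1,0],[0,0,0],0],[[0.93,-1,0],[0,0,0],0],[[0.93,-1,0],[0,0,0],0],[[0,0,0],[0,0,0],0]]}}

```text
clock: 2.6
position: [0.466, -0.0281, 0.2311]
ee_rot: [0.991, 0.133, 0.0, -0.0]
ft_force: [-0.6, -0.3, 0.7]
grip_width: 0.0
```

Request:
{"fn": "move_arm", "kwargs": {"moves": [[[0.85,-0.9,0],[0,0,0],0],[[0.85,-0.9,0],[0,0,0],0],[[0.85,-0.9,0],[0,0,0],0],[[0.85,-0.9,0],[0,0,0],0],[[0.64,-0.66,0],[0,0,0],0]]}}

```text
clock: 3.22
position: [0.5358, 0.0984, 0.2309]
ee_rot: [0.991, 0.13, -0.0, 0.0]
ft_force: [0.4, -0.2, 0.2]
grip_width: -0.002
```

```bash
python3 - <<'E'
from h import *
i=camera_info('wrist');w=camera('wrist')[:,:,::-1];s=camera('scene')[:,:,::-1];o=get_obs()
print(o['position'],proj('wrist',[.536,.1005,.184],i),proj('wrist',list(o['position']),i),proj('scene',o['position']))
cv2.imwrite('pics/w1.png',np.vstack([w,cv2.resize(s[130:275,230:462],(640,400))])[:, :]);im=cv2.imread('pics/w1.png');cv2.imwrite('pics/w1.png',cv2.resize(im,(480,600)))
E
```

```text
[0.5356234  0.09980879 0.23082962] (np.float64(317.7583185330927), np.float64(217.10587694826546)) (np.float64(317.6336889907324), np.float64(248.26902275935794)) (np.float64(336.33526753642377), np.float64(188.67866606845655))
```

View pics/w1.png

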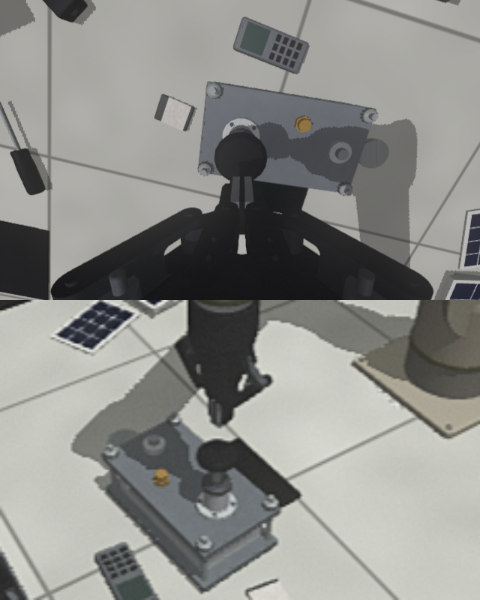

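Wrist view: knob centre about (321,211), against a predicted (318,217), so the knob is about 4 mm farther in +x. Correcting that and descending.

Request:
{"fn": "move_arm", "kwargs": {"moves": [[[0.12,0,1],[0,0,0],0],[[0,0,0.8],[0,0,0],0],[[0,0,0.4],[0,0,0],0],[[0,0,0.4],[0,0,0],0],[[0,0,0.4],[0,0,0],0]]}}

```text
clock: 3.95
position: [0.5381, 0.0974, 0.1571]
ee_rot: [0.992, 0.13, -0.0, 0.001]
ft_force: [-6.8, -2.8, 14.1]
grip_width: -0.001
```

Request:
{"fn": "move_arm", "kwargs": {"moves": [[[0,0,0.2],[0,0,0],0],[[0,0,0],[0,0,0],0]]}}

```text
clock: 4.2
position: [0.5381, 0.0974, 0.1519]
ee_rot: [0.992, 0.13, -0.0, 0.001]
ft_force: [-6.1, -1.7, 9.0]
grip_width: -0.005
```

Request:
{"fn": "move_arm", "kwargs": {"moves": [[[0,0,0.1],[0,0,0],0],[[0,0,0],[0,0,0],0]]}}

```text
clock: 4.45
position: [0.5381, 0.0974, 0.1501]
ee_rot: [0.992, 0.13, -0.0, 0.001]
ft_force: [-6.9, -3.2, 13.4]
grip_width: -0.001
```

```bash
python3 - <<'E'
from h import *
s=camera('scene')[:,:,::-1];t=camera('top')[:,:,::-1];print(get_obs()['ft_force'])
cv2.imwrite('pics/p1.png',np.vstack([cv2.resize(s[150:275,260:400],(448,400)),cv2.resize(t[165:230,255:375],(448,200))]))
E
```

```text
[-7.52768298 -2.3777226  13.90265317]
```

View pics/p1.png

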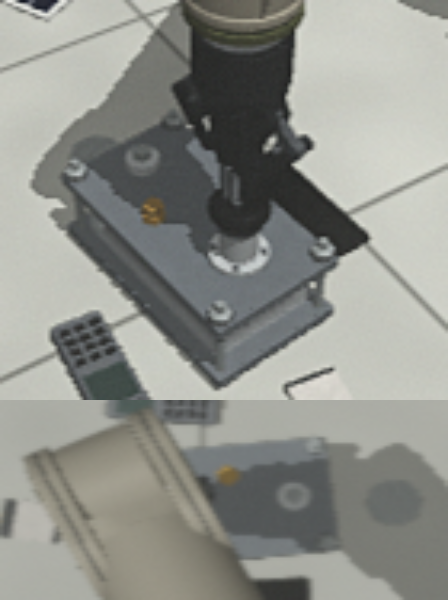

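Knob fully down, tester in place. Now up, clear of the knob.

Request:
{"fn": "move_arm", "kwargs": {"moves": [[[0,0,-0.7],[0,0,0],0],[[0,0,-0.7],[0,0,0],0],[[0,0,-0.6],[0,0,0],0],[[0,0,0],[0,0,0],0],[[0,0,0],[0,0,0],0]]}}

```text
clock: 5.18
position: [0.5382, 0.0991, 0.1983]
ee_rot: [0.991, 0.131, -0.0, 0.0]
ft_force: [0.5, -0.6, 0.0]
grip_width: 0.001
```

Request:
{"fn": "move_arm", "kwargs": {"moves": [[[0,0,0.5],[0,0,0],0],[[0,0,0.5],[0,0,0],0],[[0,0,0.5],[0,0,0],0],[[0,0,0.5],[0,0,0],0],[[0,0,0.02],[0,0,0],0]]}}

```text
clock: 5.8
position: [0.5388, 0.0994, 0.1499]
ee_rot: [0.991, 0.131, 0.0, 0.001]
ft_force: [-11.6, -3.9, 32.4]
grip_width: 0.0
```

Request:
{"fn": "move_arm", "kwargs": {"moves": [[[0,0,-0.7],[0,0,0],0],[[0,0,-0.7],[0,0,0],0],[[0,0,-0.6],[0,0,0],0],[[0,0,0],[0,0,0],0],[[0,0,0],[0,0,0],0]]}}

```text
clock: 6.42
position: [0.538, 0.099, 0.1975]
ee_rot: [0.991, 0.13, -0.001, 0.0]
ft_force: [0.2, 0.5, -0.2]
grip_width: -0.001
```

Request:
{"fn": "move_arm", "kwargs": {"moves": [[[0,0,0.5],[0,0,0],0],[[0,0,0.5],[0,0,0],0],[[0,0,0.5],[0,0,0],0],[[0,0,0.46],[0,0,0],0],[[0,0,0],[0,0,0],0]]}}

```text
clock: 7.05
position: [0.5386, 0.0993, 0.15]
ee_rot: [0.991, 0.131, 0.0, 0.0]
ft_force: [-6.9, -2.2, 19.8]
grip_width: 0.001
```

Request:
{"fn": "move_arm", "kwargs": {"moves": [[[0,0,-0.7],[0,0,0],0],[[0,0,-0.7],[0,0,0],0],[[0,0,-0.6],[0,0,0],0],[[0,0,0],[0,0,0],0],[[0,0,0],[0,0,0],0]]}}

```text
clock: 7.68
position: [0.5381, 0.099, 0.1986]
ee_rot: [0.991, 0.13, -0.0, 0.0]
ft_force: [-0.3, -1.1, 0.2]
grip_width: 0.002
```

Request:
{"fn": "move_arm", "kwargs": {"moves": [[[0,0,0.5],[0,0,0],0],[[0,0,0.5],[0,0,0],0],[[0,0,0.5],[0,0,0],0],[[0,0,0.5],[0,0,0],0],[[0,0,0],[0,0,0],0]]}}

```text
clock: 8.3
position: [0.5387, 0.0993, 0.15]
ee_rot: [0.991, 0.131, 0.0, 0.0]
ft_force: [-6.7, -2.5, 19.4]
grip_width: 0.003
```

```bash
python3 - <<'E'
from h import *
s=camera('scene')[:,:,::-1];t=camera('top')[:,:,::-1];print(get_obs()['ft_force'])
cv2.imwrite('pics/p4.png',np.vstack([cv2.resize(s[150:275,260:400],(448,400)),cv2.resize(t[165:230,255:375],(448,200))]))
E
```

```text
[-4.70736011 -2.71684362 18.72472877]
```

View pics/p4.png

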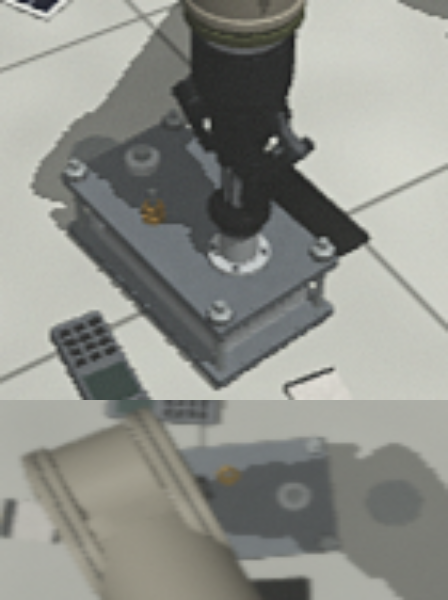

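Four strokes done; the pin tip is showing above the sleeve at about (151,192) in the crop, and the tester hasn't moved. Three more strokes (extra ones do nothing).

Request:
{"fn": "move_arm", "kwargs": {"moves": [[[0,0,-0.7],[0,0,0],0],[[0,0,-0.7],[0,0,0],0],[[0,0,-0.6],[0,0,0],0],[[0,0,0],[0,0,0],0],[[0,0,0],[0,0,0],0]]}}

```text
clock: 9.02
position: [0.538, 0.099, 0.1984]
ee_rot: [0.991, 0.131, -0.001, 0.0]
ft_force: [0.3, 0.2, 0.2]
grip_width: -0.001
```

Request:
{"fn": "move_arm", "kwargs": {"moves": [[[0,0,0.5],[0,0,0],0],[[0,0,0.5],[0,0,0],0],[[0,0,0.5],[0,0,0],0],[[0,0,0.5],[0,0,0],0],[[0,0,0],[0,0,0],0]]}}

```text
clock: 9.65
position: [0.5388, 0.0993, 0.15]
ee_rot: [0.991, 0.131, 0.0, 0.0]
ft_force: [-5.5, -2.3, 19.0]
grip_width: 0.004
```

Request:
{"fn": "move_arm", "kwargs": {"moves": [[[0,0,-0.7],[0,0,0],0],[[0,0,-0.7],[0,0,0],0],[[0,0,-0.6],[0,0,0],0],[[0,0,0],[0,0,0],0],[[0,0,0],[0,0,0],0]]}}

```text
clock: 10.28
position: [0.538, 0.099, 0.1983]
ee_rot: [0.991, 0.13, -0.001, 0.0]
ft_force: [0.2, -0.4, -0.3]
grip_width: 0.003
```

Request:
{"fn": "move_arm", "kwargs": {"moves": [[[0,0,0.5],[0,0,0],0],[[0,0,0.5],[0,0,0],0],[[0,0,0.5],[0,0,0],0],[[0,0,0.5],[0,0,0],0],[[0,0,0],[0,0,0],0]]}}

```text
clock: 10.9
position: [0.5388, 0.0993, 0.15]
ee_rot: [0.991, 0.131, 0.0, 0.0]
ft_force: [-5.6, -2.7, 19.0]
grip_width: 0.002
```

Request:
{"fn": "move_arm", "kwargs": {"moves": [[[0,0,-0.7],[0,0,0],0],[[0,0,-0.7],[0,0,0],0],[[0,0,-0.6],[0,0,0],0],[[0,0,0],[0,0,0],0],[[0,0,0],[0,0,0],0]]}}

```text
clock: 11.52
position: [0.538, 0.099, 0.1984]
ee_rot: [0.991, 0.13, -0.001, 0.0]
ft_force: [-0.4, -0.5, -0.1]
grip_width: -0.004
```

Request:
{"fn": "move_arm", "kwargs": {"moves": [[[0,0,0.5],[0,0,0],0],[[0,0,0.5],[0,0,0],0],[[0,0,0.5],[0,0,0],0],[[0,0,0.5],[0,0,0],0],[[0,0,0],[0,0,0],0]]}}

```text
clock: 12.15
position: [0.5388, 0.0993, 0.15]
ee_rot: [0.991, 0.131, 0.0, 0.0]
ft_force: [-5.3, -1.7, 19.6]
grip_width: -0.003
```

Request:
{"fn": "move_arm", "kwargs": {"moves": [[[0,0,-0.8],[0,0,0],0],[[0,0,-0.8],[0,0,0],0],[[0,0,-0.9],[0,0,0],0],[[0,0,-1],[0,0,0],0],[[0,0,-1],[0,0,0],0]]}}

```text
clock: 12.78
position: [0.538, 0.099, 0.2617]
ee_rot: [0.991, 0.131, -0.001, 0.0]
ft_force: [0.8, -1.0, -0.7]
grip_width: 0.004
```

Request:
{"fn": "move_arm", "kwargs": {"moves": [[[-0.5,0,-0.5],[0,0,0],0],[[-1,0,0],[0,0,0],0],[[-1,0,0],[0,0,0],0],[[0,0,0],[0,0,0],0],[[0,0,0],[0,0,0],0]]}}

```text
clock: 13.4
position: [0.4783, 0.0829, 0.274]
ee_rot: [0.991, 0.13, -0.0, 0.0]
ft_force: [0.2, -0.2, -0.2]
grip_width: -0.0
```

```bash
python3 - <<'E'
from h import *
i=camera_info('wrist');w=camera('wrist')[:,:,::-1];s=camera('scene')[:,:,::-1];cv2.imwrite('pics/scene1.png',s);o=get_obs();print(o['clock'],o['ft_force'])
print([proj('wrist',[.573,.022,z],i) for z in(.101,.118)],[proj('scene',[.573,.022,z]) for z in(.085,.101,.118)])
u,v=map(int,proj('wrist',[.573,.022,.11],i));print(u,v,w.shape)
a=s[165:275,260:400];b=w[max(v-75,0):v+75,max(u-100,0):u+100]
cv2.imwrite('pics/f.png',np.vstack([cv2.resize(a,(420,330),interpolation=2),cv2.resize(b,(420,270))]))
E
```

```text
13.5 [ 0.11097744  0.07401167 -0.72816627]
[(np.float64(399.18288197851587), np.float64(108.47710205752912)), (np.float64(403.58124906264607), np.float64(108.3876912449899))] [(np.float64(308.82921221111184), np.float64(216.48603530240757)), (np.float64(308.64995353681775), np.float64(212.4846589697813)), (np.float64(308.4553046604335), np.float64(208.13974561926355))]
401 108 (400, 640, 3)
```

View pics/f.png

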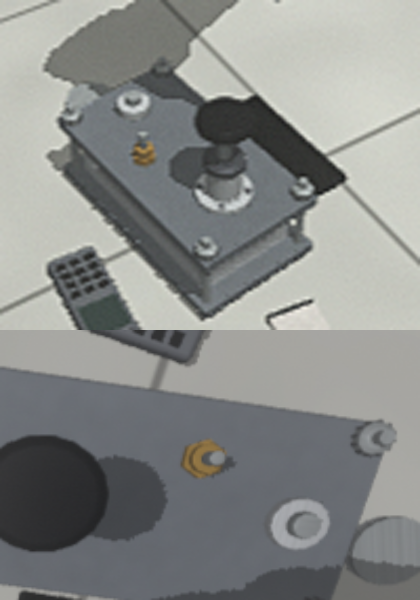

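Knob is up, the pin stands out with its tip around (143,134) in the scene crop, and the tester is in place. I'll zoom in to look for the ring and check the height.

```bash
python3 - <<'E'
from h import *
s=np.mean([camera('scene')[:,:,::-1] for _ in range(4)],0).astype('uint8')
a=s[200:222,295:322];print(a[:,12:16].max(2)); p=cv2.imread('pics/scene0.png')[200:222,295:322]
cv2.imwrite('pics/z.png',np.hstack([cv2.resize(x,None,fx=14,fy=14,interpolation=0) for x in(p,a)]))
t0=cv2.imread('pics/scene0.png')[225:280,270:380].astype(float);print('shift',cv2.phaseCorrelate(t0.mean(2),s[225:280,270:380].mean(2)))
E
```

```text
[[205 197 149 114]
 [206 163 110 113]
 [137 126 106 115]
 [124 112 114 123]
 [113 114 123 123]
 [122 121 122 121]
 [122 121 122 123]
 [121 121 122 121]
 [122 123 118 122]
 [178 160 132 120]
 [137 125 109 121]
 [ 96 105 116 126]
 [ 97 107 142 134]
 [ 89  85 142 152]
 [108 118 166 168]
 [169 158 126 121]
 [107 107 101 132]
 [ 94  99 124 142]
 [131 144 119 104]
 [ 99 101 106 102]
 [107 108 110 125]
 [123 122 123 125]]
shift ((-0.006090864742894553, -0.007933817395723963), 0.9932408205777666)
```

View pics/z.png

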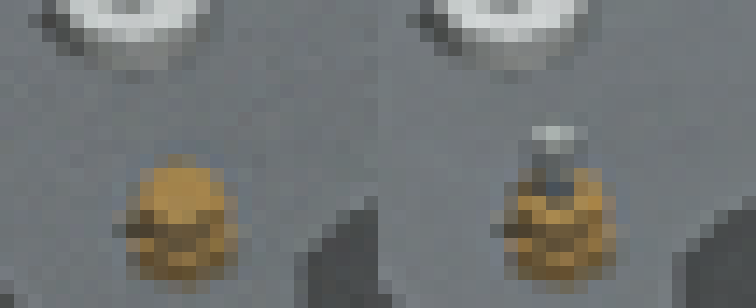

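The tip is about 4 px (roughly 16 mm) above the sleeve mouth, the dark ring shows at the mouth (row 213), and the tester's image shift is under 0.01 px.

```bash
python3 -c "
from workcell import *
print(hand_in())"
```

```text
the job is handed in; nothing more can be done
None
```

I gave the pump seven full strokes with the fingers shut. Each went down to 0.150 m with about 13–32 N on the stop, and I lifted clear of the knob after each one. I then took the hand away and handed the job in at about 14 s on the robot's clock; no verdict was reported.

**Last checks:**
- **Pin:** the tip stands about 4 px above the sleeve mouth, roughly 16 mm, so it is fully out as far as the picture resolves (about 4 mm per pixel). The dark ring shows at the mouth.
- **Knob and release button:** the knob is up and the release button was not pressed.
- **Tester and bystanders:** the tester shifted by less than 0.01 px in the scene picture, and nothing around it in the crops I viewed had visibly moved.
- **Contact:** the wrist force is about zero.

**Disagreements:** the wrist camera put the knob about 4 mm from the position the top camera gave. I corrected for 3 mm of that before pressing. Pressing also showed a sideways force of 5–12 N, but it did not move the tester.

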